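Thread cones on the rack in order of shade

TASK

Put the four cones of blue thread on the thread rack in order of shade, so that a match can be found at a glance: start beside the white cone that is already on the end pin and go from the palest blue to the darkest, one on each pin, each standing upright and fully down over its pin. Leave the white cone on its pin, and leave the mustard cone standing where it is: it does not belong to this set.

Things in the scene. Friction and masses are not known exactly. Their poses are not given: they have to be found in the camera images.
- cone_pale: Upright cone of sewing thread, 100 mm tall, any yaw alike: thread 58 mm across at the foot tapering straight to 42 mm at 90 mm height, then a cream plastic neck 30 mm across. Hollow right through (bore 42 mm at the foot, 25 mm at the top). About 70 g. Origin: centre of its underside, z up its axis. Thread: pale blue (the lightest blue).
- cone_sky: Upright cone of sewing thread, 100 mm tall, any yaw alike: thread 58 mm across at the foot tapering straight to 42 mm at 90 mm height, then a cream plastic neck 30 mm across. Hollow right through (bore 42 mm at the foot, 25 mm at the top). About 70 g. Origin: centre of its underside, z up its axis. Thread: clear sky blue, a medium blue.
- cone_royal: Upright cone of sewing thread, 100 mm tall, any yaw alike: thread 58 mm across at the foot tapering straight to 42 mm at 90 mm height, then a cream plastic neck 30 mm across. Hollow right through (bore 42 mm at the foot, 25 mm at the top). About 70 g. Origin: centre of its underside, z up its axis. Thread: deep royal blue.
- cone_navy: Upright cone of sewing thread, 100 mm tall, any yaw alike: thread 58 mm across at the foot tapering straight to 42 mm at 90 mm height, then a cream plastic neck 30 mm across. Hollow right through (bore 42 mm at the foot, 25 mm at the top). About 70 g. Origin: centre of its underside, z up its axis. Thread: navy, almost black (the darkest).
- pin_1: First pin (next to the white cone) on the rack: upright steel pin 8 mm thick ending 70 mm above the plank, in a white domed seat 35 mm wide, 15 mm high. Origin: pin axis at the plank's top face, where a cone's foot rests; z up, y along the row to the white cone. Rack: fixed pale wooden plank, 374 x 82 x 20 mm, five pins 72 mm apart, at any angle.
- pin_2: Second pin from the white cone on the rack, like the first pin, with the same origin and axes; 72 mm from the pin before it.
- pin_3: Third pin from the white cone on the rack, like the first pin, with the same origin and axes; 72 mm from the pin before it.
- pin_4: Fourth and last pin, at the end far from the white cone, on the rack, like the first pin, with the same origin and axes; 72 mm from the pin before it.
- cone_white: Cone of the same shape with white thread, already seated on the rack's end pin, 72 mm beyond the first pin. Origin: centre of its underside. It stays there.
- cone_mustard: Cone of the same shape with mustard-yellow thread, standing on the counter among the blue ones. Origin: centre of its underside. It stays where it is.
Mind the look-alikes: they are no part of the job. Leave any pink or red look-alike of the cone_pale alone.

How it is judged:
By the outcome, as a careful person would: the job done as asked, in the order asked, and still so for the second after the job is handed in, with the robot touching nothing.
It also fails if it takes over 101 s, if anything falls off the work surface, if the arm or the gripper's body presses on something with over 40 N, if the wrist force passes 120 N, or if a joint passes its speed limit or range.

ROBOT

A 6-joint arm with a two-finger parallel gripper is mounted at the origin on a cart in front of the work surface, level with it; the furniture and walls round the work are solid. World frame = base frame: x ahead of the robot, y to its left, z up, the work surface at z = 0. Lengths are in m, angles in degrees, forces in N, time in s.
With the tool pointing down it reaches from about 0.4 to 0.825 m from the base axis. Payload 7 kg.
Tool frame: the origin (TCP) lies on the centre line of the jaws, within the pads' length; the fingertips stand 19 mm ahead of it and the grasp point (between the pads) is the TCP (r.tip_extent is the distance from the TCP to the fingertips, in m); z points along the fingers, y is the line along which they close (so a half turn about z gives the same grasp; the last joint's range is limited). The gripper opens to 88 mm and grips with 3 to 60 N. Pads are 19 mm wide; open, the fingers measure 130 mm over their backs; the gripper's body (78 mm by 193 mm) begins 47 mm behind the grasp point.
Start: joints at [85.778, 20.546, 0.682, 0, -70.136, -16.507], TCP at [0.239, 0.631, 0.246] pointing down, gripper open.
Joint ranges: [-176.03, 176.03], [-82.01, 121.73], [-58.28, 71.71], [-173.87, 95.51], [-174.79, -0.11], [-173.66, 173.66]. Speed limits (degrees/s): [136.94, 136.94, 172.46, 180, 180, 180].

INTERFACE

Orientations are given as [roll, pitch, yaw] about the fixed x, y, z axes, in that order (R = Rz(yaw) Ry(pitch) Rx(roll)).
In Python, from plant import r gives the robot as it stands. The module is installed in compiled form; this text tells all that it offers.
- The arm moves only by the tool jog_arm, never from a script. Its argument "deltas" is a list that holds one entry, the list of rows, each a list of 5 numbers: the opening, from -1 (shut) to 1 (fully open), then the shift along the world's x, y, z in cm, then the turn about the world's z in rad. In form: [[[claw, dx, dy, dz, turn], ...]]. A call has 1 to 8 rows; each row shifts and turns the commanded pose from where the row before left it; what a row does not reach is not made up. A row lasts 1/8 s, in which the tool goes at most 62.5 mm and 10.7 degrees, less where a joint would pass 70% of its speed; a pose out of reach is approached as far as the arm can. A call with a gripper value outside its range is refused whole. The fingers move at their own pace and stop on an object; "force" is the grip in N (left out, the last holds). Time passes only in rows, so rows that do not move let the fingers close. It gives the time, the measured TCP pose, the force, the opening and the grip force at its end, in the units of the state.
- r.get_state(): the state, without advancing time (a new reading comes with each control period).
- r.capture(name): name is "scene" or "top"; returns the picture (400x640x3 uint8, blue, green, red); there is no depth.
- r.camera_info(name): a dict with "fx", "fy", "cx", "cy" (pixels), "k1" (the pictures are not rectified: a ray, as slopes to the right and down, at radius r is drawn at 1 + k1 r^2 times it, then the intrinsics apply), "view" (4x4, takes a point from world to camera coordinates). Camera axes: x right, y up, looking along -z (the intrinsics and any distortion apply to the point x, -y, -z); pixel columns grow to the right and rows downward; lengths in m; the calibration is good to about 2 mm. A picture is of the moment at which its call begins. camera_info takes no time and is no camera call.
- r.close_job(): hands the job in; it is judged then, once.
The state is a dict: "time_s": time; "joints": joint angles; "qd": joint speeds; "joint_torque": joint torques, N m; "tcp_pos": TCP position; "eef_rot": TCP orientation; "contact_force": force on the tool from outside, world axes, zero at the start; "moment": the same for the moment, N m; "gripper_width": finger opening in m; "gripper_force": force on a finger pad.
Only numpy, scipy, OpenCV 4.12 (cv2) and the standard library are available. Lean on these libraries where they do the work, as an engineer would, in place of code of your own. Each camera call takes 0.05 s, during which the arm holds its last target. There are 200 camera calls.

## Working session

There is one attempt and no reset: what is moved stays moved. The work goes in short steps, Python scripts to look and compute and a tool call to move; the robot and the scene stay as the last step left them, time stands still between calls to the robot, and variables do not carry over. Pictures are saved under pics/ and viewed, at most 14 in all, crops included, and the job is handed in when it is done.

Besides the shell and the picture viewer there is one more tool, called as name([rows], argument=value, ...), one row to a line, values as JSON. jog_arm: Moves the arm, as the interface text tells. Its arguments: {"type":"object","properties":{"deltas":{"type":"array"},"force":{"type":"number"}},"required":["deltas"]}

```bash
mkdir -p pics
python3 - <<'E'
from plant import r
import cv2
for n in("scene","top"):
    cv2.imwrite(f"pics/{n}0.png",r.capture(n)); 
    i=r.camera_info(n); print({k:(v if k!="view" else None) for k,v in i.items()}); print(i["view"])
print(r.get_state())
E
```

```text
{'fx': 389.9697430376053, 'fy': 389.9697430376053, 'cx': 318.1845295725974, 'cy': 197.27651192241467, 'k1': -0.015306285782998285, 'view': None}
[[ 0.80508536 -0.59310673 -0.00787206 -0.41249394]
 [ 0.35663372  0.47340599  0.80541862 -0.20970752]
 [-0.47397253 -0.65123818  0.59265409 -1.0593035 ]
 [ 0.          0.          0.          1.        ]]
{'fx': 445.6145686928013, 'fy': 445.6145686928013, 'cx': 324.1119139090781, 'cy': 196.5299606323395, 'k1': -0.057373151412827374, 'view': None}
[[ 0.02742449 -0.99957702  0.00967843 -0.02842921]
 [ 0.98511112  0.02866891  0.16951155 -0.5001218 ]
 [-0.16971732  0.00488556  0.98548068 -1.47329436]
 [ 0.          0.          0.          1.        ]]
{'time_s': 0.1, 'joints': array([ 8.57767007e+01,  2.05858976e+01,  6.38147049e-01, -1.82708402e-02,
       -7.01346405e+01, -1.65063512e+01]), 'qd': array([-0.00027159, -0.09884827,  0.11932936,  0.11504062,  0.00286962,
       -0.04268895]), 'joint_torque': array([-2.21846560e-03, -5.84167349e+01,  2.93753010e+01,  7.01553270e+00,
        1.01927086e-02, -5.61882530e-05]), 'tcp_pos': array([0.23880295, 0.63090488, 0.24472419]), 'eef_rot': array([ 1.79916124e+02, -6.94246885e-03, -2.07358664e+01]), 'contact_force': array([-0.64477738, -0.15912782,  0.08912073]), 'moment': array([ 0.03266307, -0.01693992,  0.02610159]), 'gripper_force': 0.0, 'gripper_width': 0.08778735625484849}
```

View pics/scene0.png

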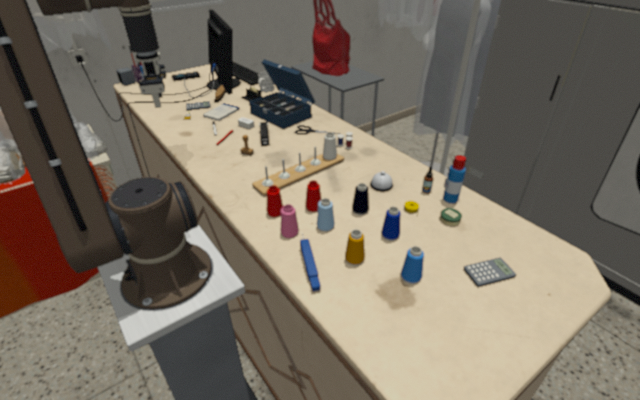

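View pics/top0.png

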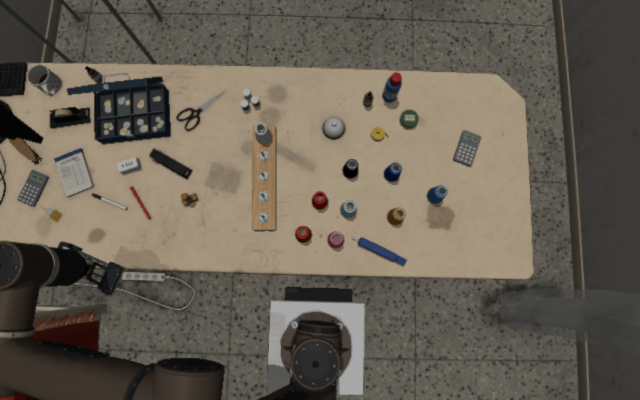

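Candidates in the top view: navy (350,168), royal (394,172), sky (437,194), pale blue (348,208). Look-alikes to leave alone: mustard (397,215), red (320,200) and (303,233), pink (336,239). The white cone is at (262,130) and the pins run from (264,157) to (264,217). I'll check these in a close crop.

Run:
```python
import cv2
a=cv2.imread("pics/top0.png")[115:260,245:455]
cv2.imwrite("pics/crop1.png",cv2.resize(a,(798,551),interpolation=cv2.INTER_CUBIC))
a=cv2.imread("pics/scene0.png")[125:295,240:450]
cv2.imwrite("pics/crop2.png",cv2.resize(a,None,fx=3.5,fy=3.5,interpolation=cv2.INTER_CUBIC))
```

```text
(no output)
```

View pics/crop1.png

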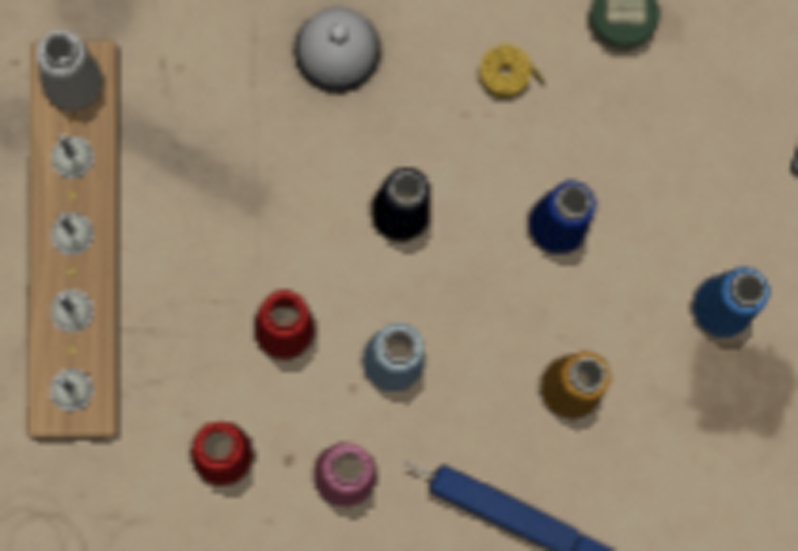

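View pics/crop2.png

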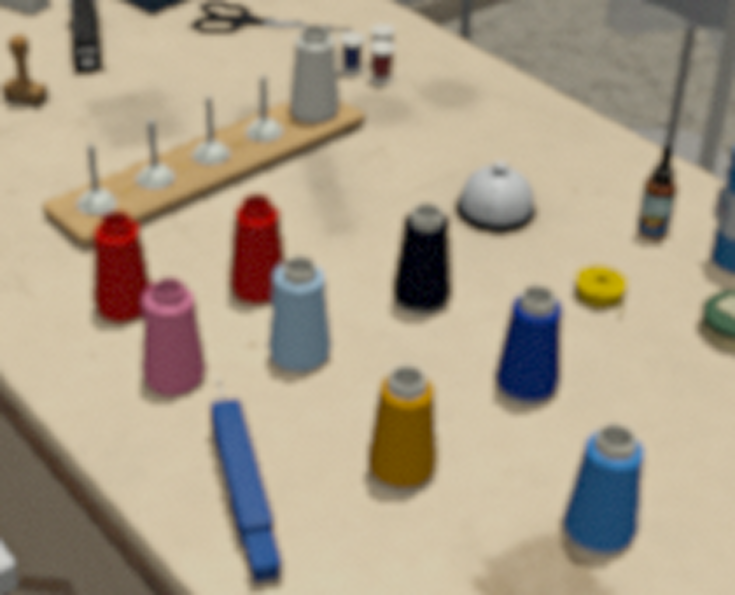

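```bash
cat > h.py <<'E'
import numpy as np, cv2
from plant import r
def ray(n,uv):
    c=r.camera_info(n); K=np.array([[c["fx"],0,c["cx"]],[0,c["fy"],c["cy"]],[0,0,1]])
    x,y=cv2.undistortPoints(np.array([[uv]],float),K,np.array([c["k1"],0,0,0]))[0,0]
    V=np.array(c["view"]); return -V[:3,:3].T@V[:3,3], V[:3,:3].T@np.array([x,-y,-1])
def at(n,uv,z):
    o,d=ray(n,uv); return (o+d*(z-o[2])/d[2])[:2]
def tri(u,v):
    A=0;b=0
    for n,p in(("top",u),("scene",v)):
        o,d=ray(n,p); d/=np.linalg.norm(d); P=np.eye(3)-np.outer(d,d); A=A+P; b=b+P@o
    return np.linalg.solve(A,b)
E
python3 - <<'E'
from h import *
np.set_printoptions(precision=4,suppress=True)
t=lambda c:((c[0]+.5)/3.8-.5+245,(c[1]+.5)/3.8-.5+115)
s=lambda c:((c[0]+.5)/3.5-.5+240,(c[1]+.5)/3.5-.5+125)
D=dict(navy=((407,187),(429,214)),royal=((574,202),(541,297)),sky=((749,289),(618,437)),pale=((400,344),(301,267)),mustard=((587,375),(409,376)),red1=((285,312),(258,203)),red2=((219,442),(118,221)),pink=((349,465),(170,289)),white=((62,49),(317,34)))
for k,(a,b) in D.items():
    z=.12 if k=="white" else .1
    print(k,at("top",t(a),z),at("scene",s(b),z),tri(t(a),s(b)))
for a,b in zip([(72,157),(72,234),(71,311),(71,390)],[(264,80),(209,100),(152,124),(92,148)]): print("pin",at("top",t(a),.027),at("scene",s(b),.09))
for a in [(30,40),(119,40),(119,438),(28,438)]: print("corner",at("top",t(a),.02))
E
```

```text
navy [ 0.6036 -0.1026] [ 0.6051 -0.1072] [ 0.6058 -0.1038  0.0973]
royal [ 0.5946 -0.2489] [ 0.5987 -0.2523] [ 0.597  -0.2506  0.099 ]
sky [ 0.5218 -0.4017] [ 0.5254 -0.4025] [ 0.5229 -0.4025  0.101 ]
pale [ 0.4648 -0.0989] [ 0.4662 -0.1012] [ 0.466  -0.0996  0.0988]
mustard [ 0.4425 -0.2601] [ 0.4481 -0.2612] [ 0.4445 -0.2613  0.1013]
red1 [0.4898 0.0006] [ 0.4935 -0.0012] [ 0.4916 -0.0004  0.0999]
red2 [0.3761 0.0534] [0.3776 0.0507] [0.3774 0.053  0.0986]
pink [ 0.3597 -0.0575] [ 0.361  -0.0601] [ 0.3608 -0.0581  0.0986]
white [0.7136 0.202 ] [0.7143 0.1968] [0.7161 0.2017 0.1171]
pin [0.6411 0.201 ] [0.6417 0.1938]
pin [0.5688 0.1973] [0.572 0.194]
pin [0.4976 0.1945] [0.4996 0.1888]
pin [0.4257 0.1909] [0.4286 0.1857]
corner [0.7548 0.2472]
corner [0.7571 0.1639]
corner [0.3845 0.1466]
corner [0.3821 0.2283]
```

Neck heights triangulate to about 0.10 m (0.12 m for the white cone) and the pins come out 72 mm apart, so the measurements are consistent. The choice is confirmed: pale, sky, royal and navy go on pins 1 to 4. Pin positions: pin1 (.642,.199), pin2 (.570,.196), pin3 (.498,.193), pin4 (.426,.189).

jog_arm([
  [[1,5.7,0,0,0.102],[1,5.7,0,0,0.102],[1,5.7,0,0,0.102],[1,5.6,0,0,0.102],[1,0,-6,0,0],[1,0,-6,0,0],[1,0,-6,0,0],[1,0,-6,0,0]],
], force=20)

```text
time_s: 1.1
tcp_pos: [0.4657, 0.3891, 0.245]
eef_rot: [180.0, 0.0, 2.6]
contact_force: [0.4, 0.1, 0.4]
gripper_width: 0.0877
gripper_force: 0.0
```

jog_arm([
  [[1,0,-6,0,0],[1,0,-6,0,0],[1,0,-6,0,0],[1,0,-6,0,0],[1,0,-6,0,0],[1,0,-6,0,0],[1,0,-6,0,0],[1,0,-4,0,0]],
])

```text
time_s: 2.1
tcp_pos: [0.4652, -0.0709, 0.2455]
eef_rot: [-180.0, 0.0, 2.6]
contact_force: [0.4, 0.3, 0.3]
gripper_width: 0.0878
gripper_force: 0.0
```

jog_arm([
  [[1,0,0,0,0],[1,0,0,0,0]],
])

```text
time_s: 2.35
tcp_pos: [0.4658, -0.0687, 0.2454]
eef_rot: [-180.0, 0.0, 2.6]
contact_force: [0.3, -0.7, 0.2]
gripper_width: 0.0874
gripper_force: 0.0
```

jog_arm([
  [[1,0,-3.1,0,0],[1,0,0,-4,0],[1,0,0,-4,0],[1,0,0,-4,0],[1,0,0,-3.5,0],[1,0,0,-2,0],[1,0,0,0,0],[-1,0,0,0,0]],
])

```text
time_s: 3.35
tcp_pos: [0.4667, -0.099, 0.0713]
eef_rot: [180.0, -0.1, 2.7]
contact_force: [-0.2, -0.3, -0.5]
gripper_width: 0.0818
gripper_force: 0.0
```

jog_arm([
  [[-1,0,0,0,0],[-1,0,0,0,0],[-1,0,0,0,0],[-1,0,0,0,0],[-1,0,0,0,0],[-1,0,0,0,0]],
])

```text
time_s: 4.1
tcp_pos: [0.4662, -0.0997, 0.0708]
eef_rot: [180.0, -0.0, 2.7]
contact_force: [0.6, 0.7, 3.2]
gripper_width: 0.0495
gripper_force: 20.0
```

jog_arm([
  [[-1,0,0,2,0],[-1,0,0,4,0],[-1,0,0,4,0],[-1,0,0,4,0],[-1,2,3,0,0],[-1,2.6,4.4,0,0],[-1,2.6,4.5,0,0],[-1,2.6,4.5,0,0]],
])

```text
time_s: 5.1
tcp_pos: [0.5642, 0.0656, 0.2102]
eef_rot: [180.0, 0.0, 2.6]
contact_force: [0.8, -0.6, -0.4]
gripper_width: 0.0491
gripper_force: 19.9
```

jog_arm([
  [[-1,2.6,4.5,0,0],[-1,2.6,4.5,0,0],[-1,2.6,4.5,0,0],[-1,0,0,0,0],[-1,0,0,0,0],[-1,0,0,0,0]],
])

```text
time_s: 5.85
tcp_pos: [0.6414, 0.1983, 0.2106]
eef_rot: [180.0, 0.0, 2.6]
contact_force: [0.2, 0.6, -0.7]
gripper_width: 0.0493
gripper_force: 19.9
```

Run:
```python
from h import *
a=r.capture("scene")[110:260,240:450]; b=r.capture("top")[90:260,200:400]
cv2.imwrite("pics/c3.png",np.vstack([cv2.resize(a,(420,300),interpolation=cv2.INTER_CUBIC),cv2.resize(b,(420,300),interpolation=cv2.INTER_CUBIC)]))
```

```text
(no output)
```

View pics/c3.png

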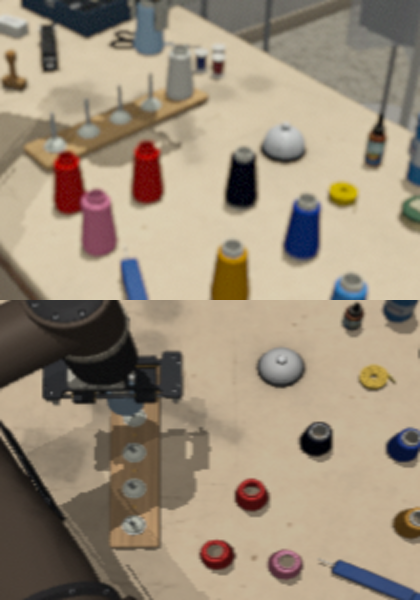

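The held pale cone is upright above the first pin beside the white cone (top half of the picture, near (150,25)). The remaining pins and cones are undisturbed. Lowering now.

jog_arm([
  [[-1,0,0,-2.5,0],[-1,0,0,-2.5,0],[-1,0,0,-2.5,0],[-1,0,0,-2,0],[-1,0,0,-1.4,0],[-1,0,0,-0.6,0],[-1,0,0,-0.3,0],[-1,0,0,0,0]],
])

```text
time_s: 6.95
tcp_pos: [0.6422, 0.1994, 0.0931]
eef_rot: [-180.0, -0.0, 2.7]
contact_force: [0.2, 0.4, -0.1]
gripper_width: 0.0489
gripper_force: 19.9
```

jog_arm([
  [[-1,0,0,-0.2,0],[-1,0,0,0,0],[1,0,0,0,0],[1,0,0,0,0],[1,0,0,0,0],[1,0,0,0,0],[1,0,0,0,0]],
])

```text
time_s: 7.82
tcp_pos: [0.6419, 0.1992, 0.0905]
eef_rot: [180.0, 0.0, 2.6]
contact_force: [-0.5, 1.3, -0.1]
gripper_width: 0.0871
gripper_force: 0.0
```

jog_arm([
  [[1,0,0,2,0],[1,0,0,4,0],[1,0,0,4,0],[1,0,0,4,0]],
])

```text
time_s: 8.32
tcp_pos: [0.6418, 0.1992, 0.2319]
eef_rot: [180.0, 0.0, 2.6]
contact_force: [0.3, 0.5, 0.4]
gripper_width: 0.0877
gripper_force: 0.0
```

jog_arm([
  [[1,-1.1,-5.5,0,0],[1,-1.1,-5.5,0,0],[1,-1.1,-5.5,0,0],[1,-1.1,-5.5,0,0],[1,-1.1,-5.5,0,0],[1,-1.1,-5.5,0,0],[1,-1.1,-5.5,0,0],[1,-1.1,-5.5,0,0]],
])

```text
time_s: 9.32
tcp_pos: [0.5534, -0.2424, 0.2308]
eef_rot: [180.0, -0.0, 2.7]
contact_force: [1.2, 0.3, -0.5]
gripper_width: 0.0874
gripper_force: 0.0
```

jog_arm([
  [[1,-1.1,-5.5,0,0],[1,-1.1,-5.5,0,0],[1,-0.9,-5.1,0,0],[1,0,0,0,0],[1,0,0,0,0]],
])

```text
time_s: 9.95
tcp_pos: [0.5226, -0.4018, 0.2303]
eef_rot: [-180.0, 0.0, 2.6]
contact_force: [-0.3, 0.3, 0.7]
gripper_width: 0.0878
gripper_force: 0.0
```

jog_arm([
  [[1,0,0,-4,0],[1,0,0,-4,0],[1,0,0,-4,0],[1,0,0,-2.5,0],[1,0,0,-1.5,0],[1,0,0,0,0],[-1,0,0,0,0],[-1,0,0,0,0]],
])

```text
time_s: 10.95
tcp_pos: [0.5237, -0.402, 0.072]
eef_rot: [179.9, -0.1, 2.7]
contact_force: [0.3, 0.1, -0.0]
gripper_width: 0.0729
gripper_force: 0.0
```

jog_arm([
  [[-1,0,0,0,0],[-1,0,0,0,0],[-1,0,0,0,0],[-1,0,0,0,0],[-1,0,0,0,0]],
])

```text
time_s: 11.58
tcp_pos: [0.5231, -0.4018, 0.0708]
eef_rot: [180.0, -0.0, 2.7]
contact_force: [-0.4, 1.5, 2.9]
gripper_width: 0.049
gripper_force: 20.0
```

Run:
```python
from h import *
a=r.capture("scene")[110:310,240:450]
cv2.imwrite("pics/c4.png",cv2.resize(a,None,fx=3,fy=3,interpolation=cv2.INTER_CUBIC))
```

```text
(no output)
```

View pics/c4.png

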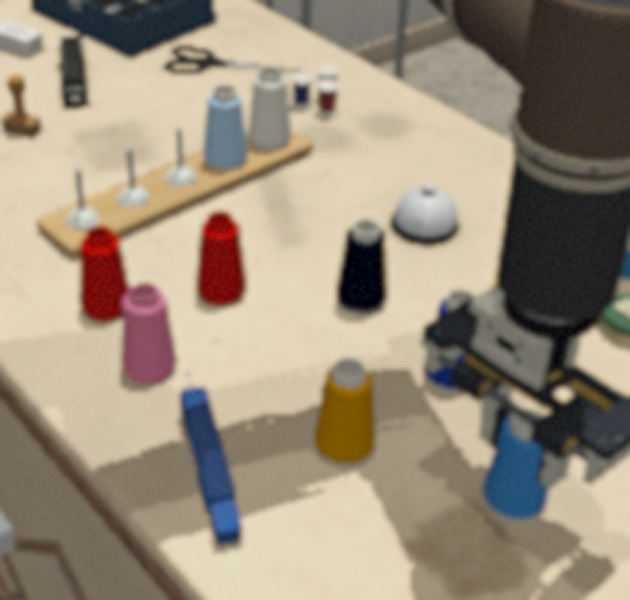

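The picture shows the pale cone seated on pin 1 at (224,130), with its foot level with the white cone's. The sky cone is in the jaws at (517,465).

jog_arm([
  [[-1,0,0,2,0],[-1,0,0,4,0],[-1,0,0,4,0],[-1,0,0,4,0],[-1,0.1,2.8,0,0],[-1,0.4,4.5,0,0],[-1,0.4,5,0,0],[-1,0.4,5,0,0]],
])

```text
time_s: 12.62
tcp_pos: [0.5356, -0.2273, 0.2101]
eef_rot: [-180.0, 0.0, 2.6]
contact_force: [0.5, 1.7, -0.7]
gripper_width: 0.0493
gripper_force: 19.9
```

jog_arm([
  [[-1,0.4,5,0,0],[-1,0.4,5,0,0],[-1,0.4,5,0,0],[-1,0.4,5,0,0],[-1,0.4,5,0,0],[-1,0.5,5,0,0],[-1,0.5,5,0,0],[-1,0.5,4.5,0,0]],
])

```text
time_s: 13.62
tcp_pos: [0.5706, 0.168, 0.2103]
eef_rot: [180.0, 0.0, 2.7]
contact_force: [0.0, -0.5, -1.1]
gripper_width: 0.0486
gripper_force: 19.9
```

jog_arm([
  [[-1,0.3,3,0,0],[-1,0,0,0,0],[-1,0,0,0,0],[-1,0,0,0,0]],
])

```text
time_s: 14.12
tcp_pos: [0.5738, 0.1954, 0.2106]
eef_rot: [180.0, 0.0, 2.6]
contact_force: [0.2, -0.0, -0.8]
gripper_width: 0.0488
gripper_force: 19.9
```

jog_arm([
  [[-1,-0.4,0,0,0],[-1,0,0,-2.5,0],[-1,0,0,-2.5,0],[-1,0,0,-2.5,0],[-1,0,0,-2,0],[-1,0,0,-1.5,0],[-1,0,0,-0.7,0],[-1,0,0,-0.2,0]],
])

```text
time_s: 15.12
tcp_pos: [0.57, 0.1962, 0.0916]
eef_rot: [180.0, -0.0, 2.6]
contact_force: [0.3, -0.4, -0.4]
gripper_width: 0.049
gripper_force: 19.9
```

jog_arm([
  [[-1,0,0,0,0],[-1,0,0,0,0]],
])

```text
time_s: 15.38
tcp_pos: [0.5702, 0.1965, 0.0922]
eef_rot: [-180.0, -0.1, 2.7]
contact_force: [0.7, 0.1, 0.3]
gripper_width: 0.0485
gripper_force: 19.9
```

Release, rise, and move over royal at (.597,-.2505).

jog_arm([
  [[-1,0,0,-0.1,0],[1,0,0,0,0],[1,0,0,0,0],[1,0,0,0,0],[1,0,0,0,0],[1,0,0,2,0],[1,0,0,4,0],[1,0,0,4,0]],
])

```text
time_s: 16.38
tcp_pos: [0.5697, 0.1961, 0.1914]
eef_rot: [180.0, 0.0, 2.7]
contact_force: [1.4, -0.2, -0.8]
gripper_width: 0.0874
gripper_force: 0.0
```

jog_arm([
  [[1,0,0,4,0],[1,0.3,-5.6,0,0],[1,0.3,-5.6,0,0],[1,0.3,-5.6,0,0],[1,0.3,-5.6,0,0],[1,0.3,-5.6,0,0],[1,0.4,-5.6,0,0],[1,0.4,-5.6,0,0]],
])

```text
time_s: 17.38
tcp_pos: [0.5928, -0.1975, 0.2307]
eef_rot: [180.0, -0.0, 2.7]
contact_force: [2.5, 0.2, 0.8]
gripper_width: 0.0872
gripper_force: 0.0
```

jog_arm([
  [[1,0.4,-5.4,0,0],[1,0,0,0,0],[1,0,0,0,0]],
])

```text
time_s: 17.75
tcp_pos: [0.5966, -0.2499, 0.2302]
eef_rot: [-180.0, 0.0, 2.6]
contact_force: [0.4, -0.5, 0.4]
gripper_width: 0.0875
gripper_force: 0.0
```

jog_arm([
  [[1,0,0,-4,0],[1,0,0,-4,0],[1,0,0,-4,0],[1,0,0,-2.5,0],[1,0,0,-1.5,0],[1,0,0,0,0],[-1,0,0,0,0],[-1,0,0,0,0]],
])

```text
time_s: 18.75
tcp_pos: [0.5977, -0.2498, 0.0719]
eef_rot: [180.0, -0.1, 2.7]
contact_force: [-0.1, -0.4, -0.4]
gripper_width: 0.0729
gripper_force: 0.0
```

jog_arm([
  [[-1,0,0,0,0],[-1,0,0,0,0],[-1,0,0,0,0],[-1,0,0,0,0],[-1,0,0,0,0]],
])

```text
time_s: 19.38
tcp_pos: [0.5971, -0.2498, 0.0708]
eef_rot: [180.0, -0.0, 2.7]
contact_force: [0.9, 0.3, 2.2]
gripper_width: 0.0487
gripper_force: 20.0
```

jog_arm([
  [[-1,0,0,2,0],[-1,0,0,4,0],[-1,0,0,4,0],[-1,0,0,4,0],[-1,-0.6,2.8,0,0],[-1,-1.1,4.9,0,0],[-1,-1.1,4.9,0,0],[-1,-1.1,4.9,0,0]],
])

```text
time_s: 20.38
tcp_pos: [0.5572, -0.0734, 0.2103]
eef_rot: [-180.0, 0.0, 2.6]
contact_force: [1.3, 1.8, -0.3]
gripper_width: 0.0486
gripper_force: 19.9
```

jog_arm([
  [[-1,-1.1,4.9,0,0],[-1,-1.1,4.9,0,0],[-1,-1.1,4.9,0,0],[-1,-1.1,4.9,0,0],[-1,-1.1,4.9,0,0],[-1,-0.5,2.2,0,0],[-1,0,0,0,0],[-1,0,0,0,0]],
])

```text
time_s: 21.38
tcp_pos: [0.4977, 0.1918, 0.2103]
eef_rot: [180.0, 0.0, 2.7]
contact_force: [0.0, -0.6, -0.2]
gripper_width: 0.0485
gripper_force: 19.9
```

jog_arm([
  [[-1,0,0,0,0],[-1,0,0,-2.5,0],[-1,0,0,-2.5,0],[-1,0,0,-2.5,0],[-1,0,0,-2,0],[-1,0,0,-1.5,0],[-1,0,0,-0.7,0],[-1,0,0,-0.2,0]],
])

```text
time_s: 22.38
tcp_pos: [0.4981, 0.1921, 0.0915]
eef_rot: [180.0, -0.0, 2.6]
contact_force: [0.0, 0.2, -0.5]
gripper_width: 0.0488
gripper_force: 19.9
```

jog_arm([
  [[-1,0,0,-0.1,0],[-1,0,0,0,0]],
])

```text
time_s: 22.62
tcp_pos: [0.4982, 0.1925, 0.0911]
eef_rot: [-180.0, -0.0, 2.7]
contact_force: [-0.3, -0.4, 0.1]
gripper_width: 0.0487
gripper_force: 19.9
```

jog_arm([
  [[1,0,0,0,0],[1,0,0,0,0],[1,0,0,0,0],[1,0,0,0,0],[1,0,0,2,0],[1,0,0,4,0],[1,0,0,4,0],[1,0,0,4,0]],
])

```text
time_s: 23.62
tcp_pos: [0.4978, 0.1921, 0.2319]
eef_rot: [180.0, 0.0, 2.6]
contact_force: [1.8, 0.5, 0.0]
gripper_width: 0.0876
gripper_force: 0.0
```

jog_arm([
  [[1,1.8,-5,0,0],[1,1.8,-5,0,0],[1,1.8,-5,0,0],[1,1.8,-5,0,0],[1,1.8,-5,0,0],[1,1.7,-4.6,0,0],[1,0,0,0,0],[1,0,0,0,0]],
])

```text
time_s: 24.62
tcp_pos: [0.6047, -0.1039, 0.2302]
eef_rot: [-180.0, 0.0, 2.6]
contact_force: [-0.6, 0.4, 0.4]
gripper_width: 0.0875
gripper_force: 0.0
```

jog_arm([
  [[1,0,0,-4,0],[1,0,0,-4,0],[1,0,0,-4,0],[1,0,0,-2.5,0],[1,0,0,-1.5,0],[1,0,0,0,0],[-1,0,0,0,0],[-1,0,0,0,0]],
])

```text
time_s: 25.62
tcp_pos: [0.6057, -0.1036, 0.0718]
eef_rot: [-180.0, -0.1, 2.7]
contact_force: [0.2, 0.2, 0.4]
gripper_width: 0.0731
gripper_force: 0.0
```

jog_arm([
  [[-1,0,0,0,0],[-1,0,0,0,0],[-1,0,0,0,0],[-1,0,0,0,0],[-1,0,0,0,0]],
])

```text
time_s: 26.25
tcp_pos: [0.6051, -0.1038, 0.0707]
eef_rot: [180.0, -0.0, 2.7]
contact_force: [0.2, 0.4, 1.4]
gripper_width: 0.0482
gripper_force: 20.0
```

jog_arm([
  [[-1,0,0,2,0],[-1,0,0,4,0],[-1,0,0,4,0],[-1,0,0,4,0],[-1,-1.7,2.8,0,0],[-1,-2.7,4.4,0,0],[-1,-2.7,4.4,0,0],[-1,-2.7,4.4,0,0]],
])

```text
time_s: 27.25
tcp_pos: [0.5057, 0.0573, 0.2102]
eef_rot: [-180.0, 0.0, 2.6]
contact_force: [0.3, 1.6, 0.0]
gripper_width: 0.0485
gripper_force: 19.9
```

jog_arm([
  [[-1,-2.7,4.4,0,0],[-1,-2.7,4.4,0,0],[-1,-2.7,4.5,0,0],[-1,0,0,0,0],[-1,0,0,0,0],[-1,0,0,0,0]],
])

```text
time_s: 28.0
tcp_pos: [0.4262, 0.1884, 0.2104]
eef_rot: [180.0, 0.0, 2.6]
contact_force: [-0.5, -0.4, -0.1]
gripper_width: 0.0487
gripper_force: 19.9
```

jog_arm([
  [[-1,0,0,0,0],[-1,0,0,-2.5,0],[-1,0,0,-2.5,0],[-1,0,0,-2.5,0],[-1,0,0,-2,0],[-1,0,0,-1.5,0],[-1,0,0,-0.7,0],[-1,0,0,-0.2,0]],
])

```text
time_s: 29.0
tcp_pos: [0.4262, 0.1889, 0.0914]
eef_rot: [180.0, 0.0, 2.6]
contact_force: [-0.4, 0.1, 0.2]
gripper_width: 0.0489
gripper_force: 19.9
```

jog_arm([
  [[-1,0,0,-0.1,0],[-1,0,0,0,0]],
])

```text
time_s: 29.25
tcp_pos: [0.4262, 0.1894, 0.091]
eef_rot: [-180.0, -0.0, 2.6]
contact_force: [0.2, -0.6, 0.2]
gripper_width: 0.0486
gripper_force: 19.9
```

Release, rise, and move off to the left to clear the view.

jog_arm([
  [[1,0,0,0,0],[1,0,0,0,0],[1,0,0,0,0],[1,0,0,0,0],[1,0,0,2,0],[1,0,0,4,0],[1,0,0,4,0],[1,0,0,4,0]],
])

```text
time_s: 30.25
tcp_pos: [0.4258, 0.1891, 0.2319]
eef_rot: [-180.0, 0.0, 2.6]
contact_force: [0.2, 0.8, 0.1]
gripper_width: 0.0877
gripper_force: 0.0
```

jog_arm([
  [[1,0,5,0,0],[1,0,5,0,0],[1,0,5,0,0],[1,0,5,0,0],[1,0,5,0,0],[1,0,5,0,0],[1,0,0,0,0],[1,0,0,0,0]],
])

```text
time_s: 31.25
tcp_pos: [0.4256, 0.489, 0.2299]
eef_rot: [179.9, 0.0, 2.7]
contact_force: [-0.8, -0.3, 0.3]
gripper_width: 0.0874
gripper_force: 0.0
```

Run:
```python
from h import *
a=r.capture("scene")[110:290,240:440]; b=r.capture("top")[100:260,230:430]
cv2.imwrite("pics/c5.png",np.hstack([cv2.resize(a,(400,360),interpolation=cv2.INTER_CUBIC),cv2.resize(b,(400,360),interpolation=cv2.INTER_CUBIC)]))
cv2.imwrite("pics/c6.png",cv2.resize(r.capture("scene")[125:215,240:360],None,fx=6,fy=6,interpolation=cv2.INTER_CUBIC))
```

```text
(no output)
```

View pics/c5.png

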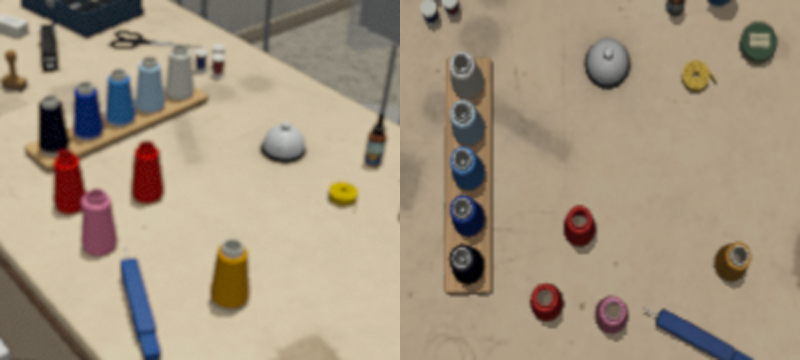

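View pics/c6.png

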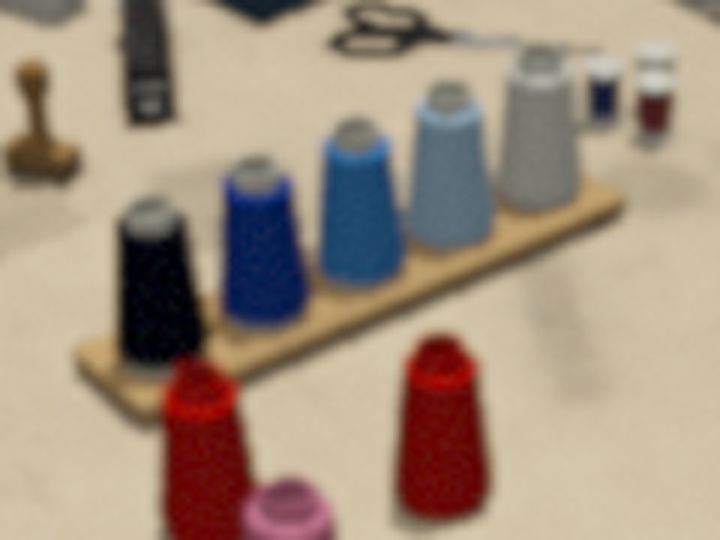

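The crops show white, pale, sky, royal and navy in that order along the rack, from (540,130) to (155,290). All stand upright with their feet on the plank, and the mustard, red and pink cones have not moved.

```bash
python3 -c "
from plant import r
print(r.close_job())"
```

```text
the job is handed in; nothing more can be done
None
```

The four blue cones are on the rack in order from the white cone (pale, sky, royal, navy), each upright and fully down on its pin; the white and mustard cones were left in place, and the job was handed in at about 31 s.

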